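# Show a marked well to the bench camera in a plate-reading mirror

### The job

The bench camera has to record the well with the steel disc by way of the plate-reading stand's tilting mirror. Slide the plate carriage until the disc is in line with the pointer at the middle of the stand, then take the mirror's lever by its handle and tilt the mirror until the camera sees the disc in the middle of the glass. Finish while still holding the handle steady at that angle, because a spring drops the mirror when it is let go; keep off the mirror glass and leave the camera and the other things on the bench where they are.

Things in the scene. Friction and masses are not known exactly. Their poses are not given: they have to be found in the camera images.
- stand: White stand fixed to the bench, base 180 x 270 x 12 mm, cheeks at y = +-125 mm, 146 mm high, open at +x. Origin: centre of its underside. x points to the camera, y along the carriage travel and the mirror's hinge line, z up. Steel pointer at the middle of the +x side (its tip at x 56, y 0, z 176 mm). Hinge line: x = 0, z = 62 mm.
- carriage (a joint): Position of the plate carriage on its rods, m, 0 to 0.11, growing to the stand's +y. About 2 N moves it; it stays where left. Aluminium frame 160 (x) by 145 mm (y), its flat top at z = 156 mm in the stand, with a clear 24-well plate (top at z = 170 mm, x from -33 to 52 mm).
- grip_top (a point): Middle of the top of the carriage's black upright grip, on its -x side: 22 mm (stand x) by 14 mm (stand y), 34 mm tall, top at z = 190 mm, at stand x = -72 mm. It moves with the carriage. Nothing else rises from the carriage within 27 mm of it.
- disc (a point): Middle of the underside of the dark steel disc, 15.6 mm across, 4 mm thick, lying in one well of the clear plate: the marker to be seen. It moves with the carriage along the stand's y, always at x = 0, z = 152 mm in the stand, 90 mm above the hinge line. In line with the pointer when its y in the stand is 0.
- tilt (a joint): Mirror angle t, rad, 0 to 1.1. At 0 (rest, on its stop) the glass faces up; growing, it turns to face the stand's +x (normal: x = sin t, z = cos t). A spring pulls it to 0: 0.5 N at the handle at rest, 1.6 N at 0.75 rad. With the disc above the hinge line, the camera sees it in mid-glass when t is half the angle, at the hinge line, between straight up and the lens.
- handle: Black round rod, 14 mm across, 55 mm long, along the stand's y, on the mirror's lever outside the -y cheek. Origin: its middle, at stand y = -168.5 mm; the lever bar is at its +y end. In the stand x = 0.085 sin(t - 0.6), z = 0.062 + 0.085 cos(t - 0.6) m at mirror angle t. Its axes turn with the mirror. Free space on both x sides and below.
- glass: Mirror glass, 104 mm (across the hinge line) by 134 mm, 4 mm thick, in a black tray 112 x 142 mm under the carriage. Not to be touched. Origin: the middle of the reflecting face, on the hinge line; its z axis is the normal out of the face.
- lens (a point): Centre of the front of the camera's lens, 28 mm across. The camera looks to the stand's -x, on the stand's middle plane (y = 0), 155 to 215 mm from the hinge line in x, clamped 47 to 137 mm high on a steel post (12 mm thick, 215 mm tall, round foot 80 mm across) 63 mm beyond the lens. Not to be moved.
- image: Not solid: the sight line of the disc's mirror image. Origin: middle of the glass, on the hinge line. The image lies 90 mm down its -z axis, behind the glass; its +z axis runs out to where the disc is seen in mid-glass; it turns by twice the mirror's angle. The camera sees the disc when the lens lies on the +z axis (lens at x = 0 in this frame).
- spectacles: Folded black spectacles, 130 x 55 x 10 mm, lying on the bench to the stand's +y side. To be left alone.
- slide_box: Grey box with a white lid, 87 x 102 x 36 mm, on the bench beyond the handle. To be left alone. Origin: centre of its underside.
- petri_dish: Round flat dish, 93 mm across, 15 mm tall, on the bench at the stand's +y, +x side. To be left alone. Origin: centre of its underside.
There are look-alikes about, which are no part of the job. Of the things that look like the part that bears lens, the smallest one is meant.

How it is judged:
By the outcome, as a careful person would: the job done as asked, in the order asked, and still so for the second after the job is handed in, while the arm keeps its last pose, push and grip.
It also fails if it takes over 48 s, if anything falls off the work surface, if the arm or the gripper's body presses on something with over 40 N, if the wrist force passes 120 N, or if a joint passes its speed limit or range.

### The arm

A 7-joint arm with a two-finger parallel gripper is mounted at the origin on the work surface. World frame = base frame: x ahead of the robot, y to its left, z up, the work surface at z = 0. Lengths are in mm, angles in rad, forces in N, time in s.
With the tool pointing down it reaches from about 400 to 750 mm from the base axis. Payload 19.5 kg.
Tool frame: the origin (TCP) lies midway between the tips of the shut fingers; the grasp point (between the pads) lies 19 mm behind it; z points along the fingers, y is the direction in which the jaws open and shut (so a half turn about z gives the same grasp; the last joint's range is limited). The gripper opens to 85 mm and grips with 20 to 120 N. Pads are 22 mm wide; open, the fingers measure 114 mm over their backs; the gripper's body (76 mm by 85 mm) begins 54 mm behind the grasp point. The pads swing forward as they close: fully open they stand 13 mm farther back than shut.
Start: joints at [1.195, 0.707, -0.028, 1.485, 0.022, 0.951, -0.075], TCP at [188.382, -543.235, 204.368] pointing down, gripper open.
Joint ranges: [-2.71, 2.71], [-0.32, 2.16], [-1.57, 1.52], [0, 2.45], [-1.46, 4.6], [0, 2.02], [-2.83, 2.83]. Speed limits (rad/s): [1.89, 1.89, 2.57, 2.57, 3.01, 3.01, 3.01].

### API

Orientations are given as a unit quaternion [x, y, z, w].
In Python, from plant import bot gives the robot as it stands.
- The arm moves only by the tool step_arm, never from a script. Its argument "plan" is a list of rows, each an object of numbers: "jaw": the finger opening in cm, from 0 to 8.54; "x", "y", "z": the shift along the world's x, y, z in cm; "ax", "ay", "az": the turn, a rotation vector about the world's x, y, z in degrees. A call has exactly 5 rows; each row is the pose to reach, as a shift and turn from the pose measured when the call began; what a row does not reach only later rows make up. A row lasts 1/8 s, in which the tool goes at most 62.5 mm and 10.7 degrees, less where a joint would pass 70% of its speed; a pose out of reach is approached as far as the arm can. A call with a gripper value outside its range is refused whole. The fingers move at their own pace and stop on an object; the grip force is fixed at half the most. Time passes only in rows, so rows that repeat a pose let the fingers close, or fill a call up. It gives the time, the measured TCP pose, the force and the opening at its end, in the units of the state.
- bot.get_state(): the state, without advancing time (a new reading comes with each control period).
- bot.capture(name): name is "scene" or "top" or "wrist"; returns a dict with "pixels" (384x512x3 uint8, red, green, blue), "camera_matrix" (3x3 intrinsics, pixels), "k1" (the pictures are not rectified: a ray, as slopes to the right and down, at radius r is drawn at 1 + k1 r^2 times it, then the intrinsics apply), "R" (3x3) and "t" (3): a world point X has camera coordinates R X + t. Camera axes: x right, y down, z forward; pixel columns grow to the right and rows downward; lengths in mm; the calibration is good to about 2 mm. A picture is of the moment at which its call begins. There is no depth.
- bot.hand_in(): hands the job in, once; it reports no verdict.
The state is a dict: "time": time; "joint_pos": joint angles; "joint_velocities": joint speeds; "tau": joint torques, N m; "eef_pos": TCP position; "ee_rot": TCP orientation; "contact_force": force on the tool from outside, world axes, zero at the start; "torque": the same for the moment, N m; "gripper_width": opening from 0.0 (shut) to 1.0 (fully open).
Only numpy, scipy, OpenCV 4.12 (cv2) and the standard library are available. Lean on these libraries where they do the work, as an engineer would, in place of code of your own. Each camera call takes 0.05 s, during which the arm holds its last target. There are 200 camera calls.

## Working session

There is one attempt and no reset: what is moved stays moved. The work goes in short steps, Python scripts to look and compute and a tool call to move; the robot and the scene stay as the last step left them, time stands still between calls to the robot, and variables do not carry over. Pictures are saved under pics/ and viewed, about 8 in all and at most 12, crops included, and the job is handed in when it is done.

Besides the shell and the picture viewer there is one more tool, called after ">>>" by a JSON object that holds its "fn" and its "kwargs". step_arm: Moves the arm, as the interface text tells. Its arguments: {"type":"object","properties":{"plan":{"type":"array","items":{"type":"object","properties":{"jaw":{"type":"number"},"x":{"type":"number"},"y":{"type":"number"},"z":{"type":"number"},"ax":{"type":"number"},"ay":{"type":"number"},"az":{"type":"number"}}}}},"required":["plan"]}

```bash
mkdir -p pics; cat > h.py <<'E'
import numpy as np, cv2
from plant import bot
def cap(n,f=None):
    c=bot.capture(n); c={k:(np.array(v,float) if k!='pixels' else np.array(v)) for k,v in c.items()}
    if f: cv2.imwrite('pics/'+f,c['pixels'][:,:,::-1]); 
    np.savez('last_%s.npz'%n,**c); return c
def proj(c,X):
    X=np.atleast_2d(X); p=X@c['R'].T+c['t']; s=p[:,:2]/p[:,2:]; r2=(s**2).sum(1,keepdims=True)
    s=s*(1+c['k1']*r2); K=c['camera_matrix']; return s@K[:2,:2].T+K[:2,2]
def ray(c,uv):
    K=c['camera_matrix']; d=np.linalg.solve(K[:2,:2],np.array(uv,float)-K[:2,2]); s=d.copy()
    for _ in range(30): s=d/(1+c['k1']*(s@s))
    return -c['R'].T@c['t'], c['R'].T@np.array([s[0],s[1],1])
def at_z(c,uv,z):
    o,d=ray(c,uv); return o+d*(z-o[2])/d[2]
E
python3 - <<'E'
from h import *
for n in('scene','top'):
    c=cap(n,n+'0.png'); print(n,c['camera_matrix'].round(1).tolist(),c['k1'],(-c['R'].T@c['t']).round(0),c['R'][2].round(2))
print(bot.get_state())
E
```

```text
scene [[399.9, 0.0, 252.2], [0.0, 399.9, 191.4], [0.0, 0.0, 1.0]] -0.06303296304742884 [1190.  -63. 1013.] [-0.55  0.17 -0.82]
top [[402.7, 0.0, 264.4], [0.0, 402.7, 195.0], [0.0, 0.0, 1.0]] 0.044719650804682515 [ 342.   92. 1297.] [ 0.21  0.02 -0.98]
{'time': 0.1, 'joint_pos': array([ 1.19526492,  0.70702557, -0.02764919,  1.48494523,  0.0219787 ,
        0.95089912, -0.0755032 ]), 'joint_velocities': array([-5.49859083e-05, -1.17533929e-03,  1.24802381e-03,  3.64549602e-04,
        3.80885666e-04,  3.48689234e-04,  2.53901832e-03]), 'tau': array([ 1.26604064e-03, -8.84289193e+01,  1.23667728e+00, -2.36453927e+01,
        1.70301623e-02,  5.00628856e-03, -3.00162651e-05]), 'eef_pos': array([ 188.34274426, -543.00298016,  203.98430174]), 'ee_rot': array([ 9.86101101e-01,  1.66145662e-01, -7.67449737e-05, -4.82239927e-04]), 'contact_force': array([-0.12677481,  0.28894918,  0.48534758]), 'torque': array([0.01563996, 0.04370533, 0.03294199]), 'gripper_width': 0.9991850759340544}
```

View pics/scene0.png

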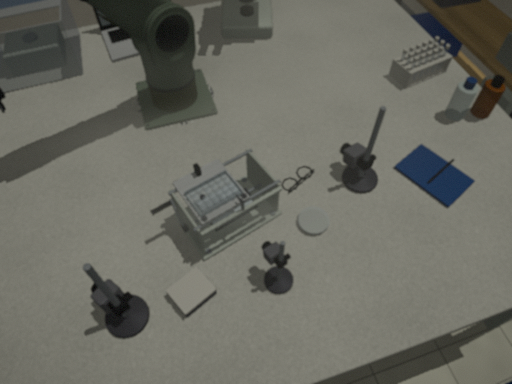

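View pics/top0.png

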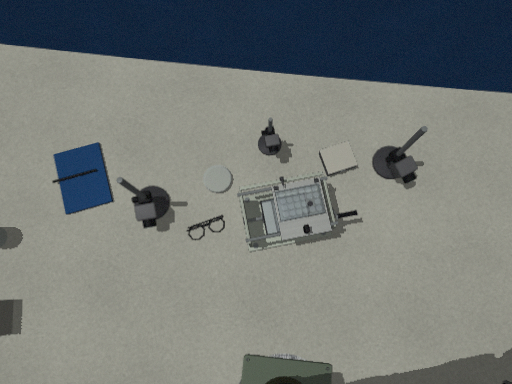

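The scene view shows three post cameras, at (115,305), (358,165) and (277,265). The last is the smallest and stands opposite the stand's middle, so it fits. The stand is at scene (225,200) and top (288,212); the handle shows at top (348,214). Next, enlarged crops to confirm.

```bash
python3 - <<'E'
import cv2
a=cv2.imread('pics/top0.png'); b=cv2.imread('pics/scene0.png')
cv2.imwrite('pics/topc.png',cv2.convertScaleAbs(cv2.resize(a[110:260,225:375],None,fx=4,fy=4,interpolation=cv2.INTER_CUBIC),alpha=1.4))
cv2.imwrite('pics/scc.png',cv2.convertScaleAbs(cv2.resize(b[145:295,145:305],None,fx=4,fy=4,interpolation=cv2.INTER_CUBIC),alpha=1.5))
E
```

```text
(no output)
```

View pics/topc.png

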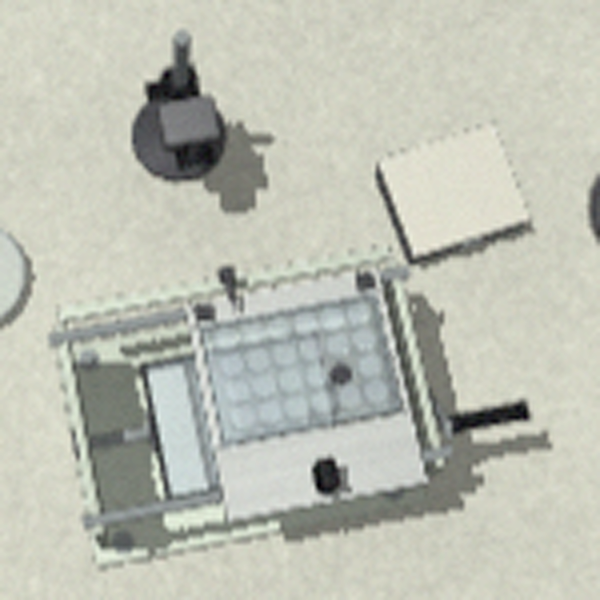

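View pics/scc.png

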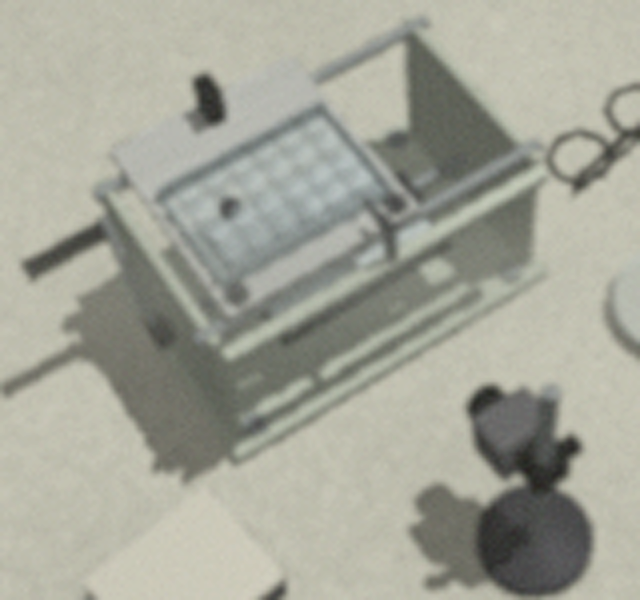

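Crops: the smallest camera (scene crop (510,430), foot (535,540); top crop foot (180,137)) faces the stand's pointer side, so it is the one meant. The disc is at top crop (341,374), the grip at (326,468), the handle end at (525,411) and the pointer at (232,285). Now I'll fit the poses.

```bash
cat > fit.py <<'E'
from h import *
from scipy.optimize import least_squares
C={n:dict(np.load('last_%s.npz'%n)) for n in('top','scene')}
T=lambda u,v:np.array([225+u/4-.4,110+v/4-.4]); S=lambda u,v:np.array([145+u/4-.4,145+v/4-.4])
hx,hz=85*np.sin(-.6),62+85*np.cos(-.6)
# (cam, pixel, stand point fn of q=(discy,gripdy))
F=[('top',T(341,374),lambda q:[0,q[0],154]),('scene',S(230,207),lambda q:[0,q[0],154]),
('top',T(326,468),lambda q:[-72,q[1],190]),('scene',S(205,80),lambda q:[-72,q[1],190]),
('top',T(527,411),lambda q:[hx,-196,hz]),('scene',S(28,268),lambda q:[hx,-196,hz]),
('scene',S(237,462),lambda q:[90,-135,0]),('scene',S(546,270),lambda q:[90,135,0]),
('top',T(237,302),lambda q:[56,0,176]),('scene',S(374,207),lambda q:[56,0,176]),
('top',T(98,566),lambda q:[-90,135,0])]
def W(p,X):
    c,s=np.cos(p[2]),np.sin(p[2]); return np.array([p[0]+c*X[0]-s*X[1],p[1]+s*X[0]+c*X[1],X[2]])
def res(p): return np.array([proj(C[n],W(p,f(p[3:])))[0]-uv for n,uv,f in F])
r=least_squares(lambda p:res(p).ravel(),[450,-30,0.1,-40,-40],loss='soft_l1'); P=r.x
if __name__=='__main__':
    print('stand',P[:2].round(1),'yaw',P[2].round(4),'disc y',P[3].round(1),'grip y',P[4].round(1)); print(r.fun.reshape(-1,2).round(1).tolist())
    for n,q in(('grip',[-72,P[4],190]),('disc',[0,P[3],154]),('handle',[hx,-168.5,hz])): print(n,W(P,q).round(1))
    inv=lambda w:(np.array([[np.cos(P[2]),np.sin(P[2])],[-np.sin(P[2]),np.cos(P[2])]])@(w[:2]-P[:2])).round(1)
    print('foot',inv(at_z(C['scene'],S(535,540),5)),inv(at_z(C['top'],T(180,137),5)),'posttop',inv(at_z(C['top'],T(181,36),215)),inv(at_z(C['scene'],S(550,390),215)))
    # lens: dark front seen; on plane y=0
    for n,uv in(('scene',S(487,398)),('top',T(195,157))):
        o,d=ray(C[n],uv); nn=np.array([-np.sin(P[2]),np.cos(P[2]),0]); b=np.array([P[0],P[1],0])
        X=o+d*(nn@(b-o))/(nn@d); print(n,'y0 plane',inv(X),X[2].round(1), 'ray at z=90',inv(at_z(C[n],uv,90)),inv(at_z(C[n],uv,120)))
E
python3 fit.py
```

```text
stand [560.5  48.7] yaw 6.576 disc y -67.1 grip y -37.7
[[0.3, -0.2], [0.3, -0.2], [0.7, 0.9], [0.9, 0.4], [-0.3, -0.3], [0.2, 0.1], [0.2, 1.1], [0.9, 1.9], [0.1, 1.8], [-3.0, -2.6], [-0.1, -0.0]]
grip [502.4  -8.2 190. ]
disc [579.8 -15.5 154. ]
handle [ 563.2 -126.4  132.2]
foot [252.8   0.5] [250.   2.] posttop [251.7   3.5] [251.7   0.6]
scene y0 plane [194.8   0. ] 118.0 ray at z=90 [183.1   9. ] [195.7  -0.7]
top y0 plane [203.4  -0. ] 86.3 ray at z=90 [202.1   0.3] [192.2   2.9]
```

>>> {"fn": "step_arm", "kwargs": {"plan": [{"x":3.1,"y":5.2,"z":1,"az":-0.5,"jaw":6},{"x":6.2,"y":10.4,"z":2,"az":-1,"jaw":6},{"x":9.3,"y":15.6,"z":3,"az":-1.5,"jaw":6},{"x":12.4,"y":20.8,"z":4,"az":-2,"jaw":6},{"x":15.5,"y":26,"z":5,"az":-2.3,"jaw":6}]}}

```text
schema error: expected keys jaw, x, y, z, ax, ay, az
```

>>> {"fn": "step_arm", "kwargs": {"plan": [{"x":3.1,"y":5.2,"z":1,"jaw":6},{"x":6.2,"y":10.4,"z":2,"jaw":6},{"x":9.3,"y":15.6,"z":3,"jaw":6},{"x":12.4,"y":20.8,"z":4,"jaw":6},{"x":15.5,"y":26,"z":5,"jaw":6}]}}

```text
schema error: expected keys jaw, x, y, z, ax, ay, az
```

>>> {"fn": "step_arm", "kwargs": {"plan": [{"x":3.1,"y":5.2,"z":1,"ax":0,"ay":0,"az":-0.5,"jaw":6},{"x":6.2,"y":10.4,"z":2,"ax":0,"ay":0,"az":-1,"jaw":6},{"x":9.3,"y":15.6,"z":3,"ax":0,"ay":0,"az":-1.5,"jaw":6},{"x":12.4,"y":20.8,"z":4,"ax":0,"ay":0,"az":-2,"jaw":6},{"x":15.5,"y":26,"z":5,"ax":0,"ay":0,"az":-2.3,"jaw":6}]}}

```text
time: 0.72
eef_pos: [344.0, -281.2, 254.3]
ee_rot: [0.989, 0.146, -0.0, -0.001]
contact_force: [1.4, -1.3, -0.2]
gripper_width: 0.702
```

>>> {"fn": "step_arm", "kwargs": {"plan": [{"x":3.1,"y":5.3,"z":1,"ax":0,"ay":0,"az":0,"jaw":6},{"x":6.2,"y":10.6,"z":2,"ax":0,"ay":0,"az":0,"jaw":6},{"x":9.3,"y":16,"z":3,"ax":0,"ay":0,"az":0,"jaw":6},{"x":12.4,"y":21.4,"z":4,"ax":0,"ay":0,"az":0,"jaw":6},{"x":15.8,"y":27,"z":5,"ax":0,"ay":0,"az":0,"jaw":6}]}}

```text
time: 1.35
eef_pos: [499.4, -14.5, 303.7]
ee_rot: [0.989, 0.146, -0.0, -0.0]
contact_force: [1.5, -0.5, 0.4]
gripper_width: 0.703
```

```bash
python3 - <<'E'
from h import *
c=cap('wrist'); cv2.imwrite('pics/w1.png',cv2.convertScaleAbs(cv2.resize(c['pixels'][:,:,::-1],(800,600)),alpha=1.3))
print((-c['R'].T@c['t']).round(0),c['R'].round(2).tolist(),c['camera_matrix'].round(0).tolist(),bot.get_state()['eef_pos'])
E
```

```text
[578.   9. 474.] [[0.29, -0.96, -0.0], [-0.91, -0.27, 0.32], [-0.3, -0.09, -0.95]] [[344.0, 0.0, 253.0], [0.0, 344.0, 183.0], [0.0, 0.0, 1.0]] [502.51579582  -6.66920565 304.04417269]
```

View pics/w1.png

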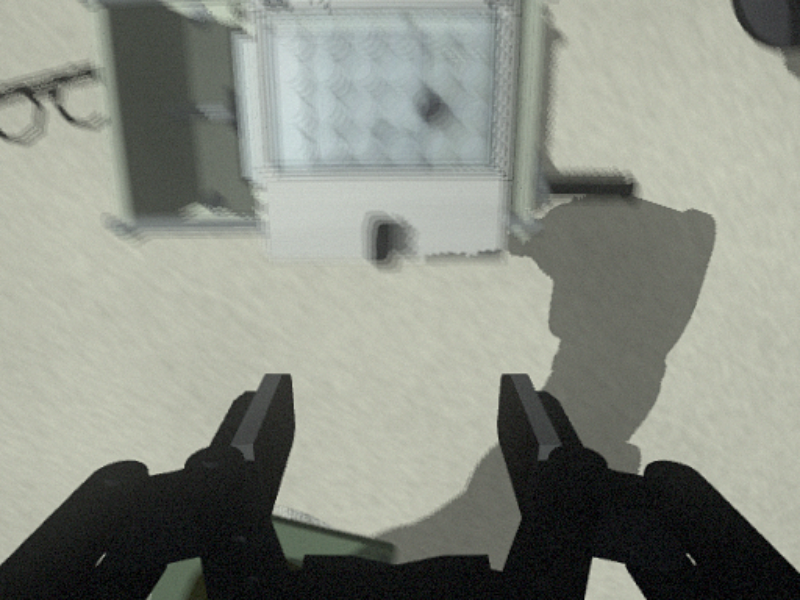

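The picture is blurred because the arm was still settling, but it shows the grip at (385,242), the disc at (430,107) and the handle at (590,185). I'll tilt the tool to see the bench camera's lens from here with a still arm.

>>> {"fn": "step_arm", "kwargs": {"plan": [{"x":0,"y":0,"z":1,"ax":3,"ay":-10,"az":0,"jaw":6},{"x":0,"y":0,"z":1,"ax":6,"ay":-20,"az":0,"jaw":6},{"x":0,"y":0,"z":1,"ax":9,"ay":-30,"az":0,"jaw":6},{"x":0,"y":0,"z":1,"ax":12,"ay":-40,"az":0,"jaw":6},{"x":0,"y":0,"z":1,"ax":12,"ay":-40,"az":0,"jaw":6}]}}

```text
time: 2.02
eef_pos: [506.6, -3.2, 321.0]
ee_rot: [0.935, 0.147, 0.319, -0.059]
contact_force: [0.2, 0.3, 0.4]
gripper_width: 0.702
```

```bash
python3 - <<'E'
from h import *
for i in range(6): c=cap('wrist')
cv2.imwrite('pics/w2.png',cv2.convertScaleAbs(cv2.resize(c['pixels'][:,:,::-1],(800,600),interpolation=cv2.INTER_CUBIC),alpha=1.3))
print((-c['R'].T@c['t']).round(0),c['R'].round(2).tolist(),bot.get_state()['eef_pos'],bot.get_state()['joint_pos'].round(2))
E
```

```text
[472. -19. 505.] [[0.31, -0.95, -0.02], [-0.9, -0.29, -0.33], [0.31, 0.12, -0.94]] [507.38534624  -2.42144707 321.00882304] [ 0.58  0.31 -0.63  2.19 -0.5   0.09 -0.75]
```

View pics/w2.png

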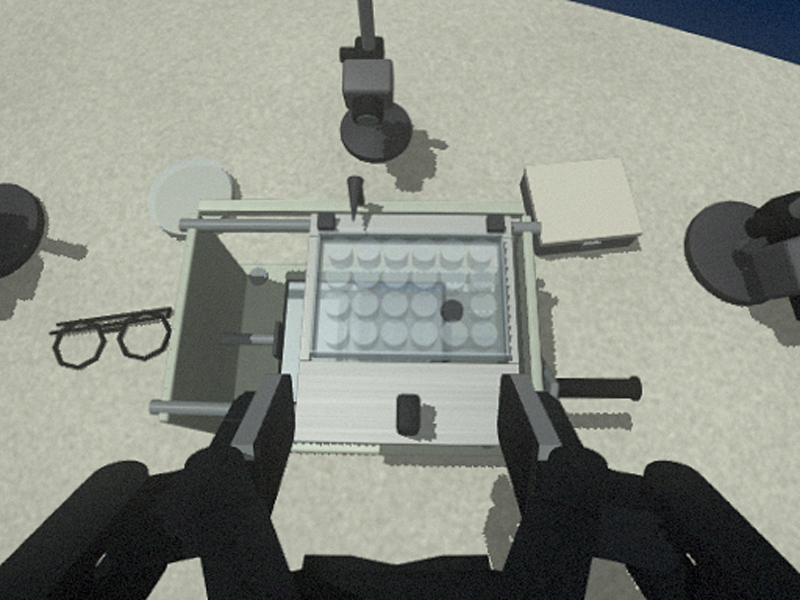

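Clear view: disc (452,310), grip top (408,397), pointer tip (354,218), handle (555–640,388), and the small camera's lens at about (367,112). I'll enlarge the lens.

```bash
python3 - <<'E'
import numpy as np,cv2
p=np.load('last_wrist.npz')['pixels'][:,:,::-1]
cv2.imwrite('pics/w2c.png',cv2.convertScaleAbs(cv2.resize(p[15:145,190:310],None,fx=5,fy=4.6,interpolation=cv2.INTER_CUBIC),alpha=2.2,beta=10))
E
```

```text
(no output)
```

View pics/w2c.png

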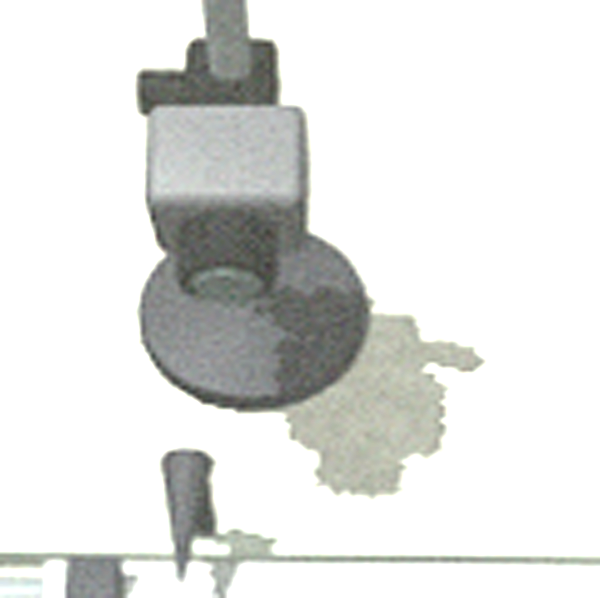

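The lens front is an ellipse at crop (227,284), the pointer tip is at (181,577) and the post foot's centre at about (255,318). I'll refit with this view added.

```bash
cat > fit2.py <<'E'
import fit; from fit import *
C['wrist']=dict(np.load('last_wrist.npz')); V=lambda u,v:np.array([u*.64-.18,v*.64-.18]); Z=lambda u,v:np.array([190+u/5-.4,15+v/4.6-.4])
F[:]=[f for i,f in enumerate(F) if i not in(8,9)]+2*[('wrist',V(452,310),lambda q:[0,q[0],154]),('wrist',V(408,397),lambda q:[-72,q[1],190]),
('wrist',Z(181,577),lambda q:[56,0,176]),('wrist',V(640,388),lambda q:[hx,-196,hz])]
r=least_squares(lambda p:res(p).ravel(),[560,48,.293,-67,-38],loss='soft_l1'); P=r.x
print(P.round(3)); print(r.fun.reshape(-1,2).round(1)[:13].tolist())
inv=lambda w:(np.array([[np.cos(P[2]),np.sin(P[2])],[-np.sin(P[2]),np.cos(P[2])]])@(w[:2]-P[:2])).round(1)
ex=np.array([np.cos(P[2]),np.sin(P[2]),0]); b=np.array([P[0],P[1],0])
print('foot',inv(at_z(C['wrist'],Z(255,318),5)),inv(at_z(C['top'],T(180,137),5)),inv(at_z(C['scene'],S(535,540),5)))
for lx in(184,188.5,192):
    o,d=ray(C['wrist'],Z(227,284)); X=o+d*(ex@(b+lx*ex-o))/(ex@d); print('lens',lx,inv(X),X[2].round(1),'t',(.5*np.arctan2(lx,X[2]-62)).round(3))
    print('  reproj scene crop',((proj(C['scene'],X)[0]-145+.4)*4).round(0),'top crop',((proj(C['top'],X)[0]-[225,110]+.4)*4).round(0))
for n,q in(('grip',[-72,P[4],190]),('disc',[0,P[3],154]),('handle',[hx,-168.5,hz])): print(n,W(P,q).round(1))
E
python3 fit2.py
```

```text
[ 5.63234e+02  4.79930e+01  2.95000e-01 -6.69050e+01 -3.80150e+01]
[[0.6, -1.1], [0.3, 0.7], [1.2, -0.1], [0.7, 1.3], [-0.0, -1.3], [0.1, 1.1], [0.2, 2.0], [0.9, 2.7], [0.3, -0.8], [-0.1, -0.1], [-0.1, 8.7], [1.1, 0.4], [-3.5, -0.2]]
foot [249.5   1.2] [247.6   3.1] [250.3   1.6]
lens 184 [184.    0.9] 113.9 t 0.648
  reproj scene crop [479. 392.] top crop [200. 166.]
lens 188.5 [188.5   1.5] 107.8 t 0.666
  reproj scene crop [484. 401.] top crop [198. 163.]
lens 192 [192.   2.] 103.1 t 0.68
  reproj scene crop [487. 408.] top crop [197. 161.]
grip [505.4  -9.3 190. ]
disc [582.7 -16.  154. ]
handle [ 566.2 -127.2  132.2]
```

The grip's top-face centre is really at about (408,412), since it is seen almost from straight above, and the fit agrees. Stand at (563,48), yaw 0.295; disc at y = −67, so +67 mm of travel is needed. The lens is at about x 187, z 110, giving t ≈ 0.66. Now go over the grip.

>>> {"fn": "step_arm", "kwargs": {"plan": [{"x":0,"y":0,"z":0,"ax":-3,"ay":10,"az":0,"jaw":6},{"x":0,"y":-0.2,"z":-2,"ax":-6,"ay":20,"az":0,"jaw":6},{"x":-0.2,"y":-0.7,"z":-4,"ax":-9,"ay":30,"az":0,"jaw":6},{"x":-0.2,"y":-0.7,"z":-7,"ax":-11,"ay":36,"az":0,"jaw":6},{"x":-0.2,"y":-0.7,"z":-9,"ax":-11,"ay":36,"az":0,"jaw":6}]}}

```text
time: 2.95
eef_pos: [505.6, -8.5, 230.8]
ee_rot: [0.988, 0.152, -0.005, -0.011]
contact_force: [-1.5, -0.9, 0.4]
gripper_width: 0.705
```

```bash
python3 - <<'E'
from h import *
from scipy.spatial.transform import Rotation as R
for i in range(3): c=cap('wrist')
s=bot.get_state(); r=R.from_quat(s['ee_rot']).as_matrix(); print(s['eef_pos'],r.round(3).tolist(),np.arctan2(-r[0,1],r[1,1]))
p=c['pixels'].astype(int).sum(2)
# predicted grip pixel vs dark blob
print(proj(c,[[505.4,-9.3,190],[0,0,0]]).round(0)[0])
cv2.imwrite('pics/w3.png',cv2.convertScaleAbs(c['pixels'][:,:,::-1],alpha=1.3))
E
```

```text
[505.81837494  -7.64105284 229.92776982] [[0.953, 0.302, -0.011], [0.303, -0.953, 0.023], [-0.003, -0.025, -1.0]] -2.834257153016726
[257. 204.]
```

View pics/w3.png

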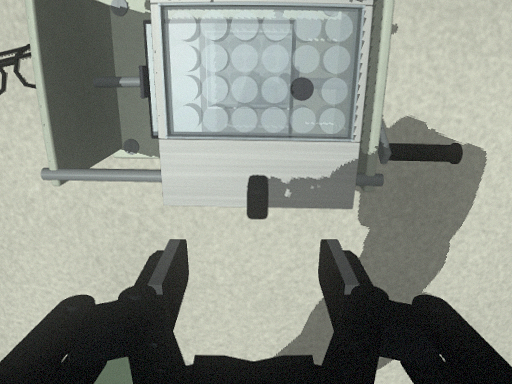

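The grip is at (257,200) against a prediction of (257,204), so it is well centred. Descend and close.

>>> {"fn": "step_arm", "kwargs": {"plan": [{"x":0,"y":-0.1,"z":-3,"ax":1,"ay":0,"az":0,"jaw":6},{"x":0,"y":-0.1,"z":-6,"ax":1,"ay":0,"az":0,"jaw":6},{"x":0,"y":-0.1,"z":-6.6,"ax":1,"ay":0,"az":0,"jaw":6},{"x":0,"y":-0.1,"z":-6.6,"ax":1,"ay":0,"az":0,"jaw":1},{"x":0,"y":-0.1,"z":-6.6,"ax":1,"ay":0,"az":0,"jaw":1}]}}

```text
time: 3.72
eef_pos: [506.3, -8.7, 165.1]
ee_rot: [0.988, 0.153, -0.001, -0.021]
contact_force: [-0.5, 0.1, -0.9]
gripper_width: 0.284
```

>>> {"fn": "step_arm", "kwargs": {"plan": [{"x":0,"y":0,"z":0,"ax":0,"ay":0,"az":0,"jaw":1},{"x":0,"y":0,"z":0,"ax":0,"ay":0,"az":0,"jaw":1},{"x":0,"y":0,"z":0,"ax":0,"ay":0,"az":0,"jaw":1},{"x":0,"y":0,"z":0,"ax":0,"ay":0,"az":0,"jaw":1},{"x":0,"y":0,"z":0,"ax":0,"ay":0,"az":0,"jaw":1}]}}

```text
time: 4.35
eef_pos: [506.3, -8.7, 165.1]
ee_rot: [0.988, 0.153, -0.001, -0.021]
contact_force: [-0.1, 0.4, -0.4]
gripper_width: 0.12
```

>>> {"fn": "step_arm", "kwargs": {"plan": [{"x":0,"y":0,"z":0,"ax":0,"ay":0,"az":0,"jaw":0.5},{"x":0,"y":0,"z":0,"ax":0,"ay":0,"az":0,"jaw":0.5},{"x":0,"y":0,"z":0,"ax":0,"ay":0,"az":0,"jaw":0.5},{"x":0,"y":0,"z":0,"ax":0,"ay":0,"az":0,"jaw":0.5},{"x":0,"y":0,"z":0,"ax":0,"ay":0,"az":0,"jaw":0.5}]}}

```text
time: 4.97
eef_pos: [506.3, -8.7, 165.1]
ee_rot: [0.988, 0.153, -0.001, -0.021]
contact_force: [-0.2, 0.4, -0.3]
gripper_width: 0.061
```

```bash
python3 - <<'E'
from h import *
c=cap('wrist')
cv2.imwrite('pics/w4.png',cv2.convertScaleAbs(c['pixels'][:,:,::-1],alpha=1.3))
E
```

```text
(no output)
```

View pics/w4.png

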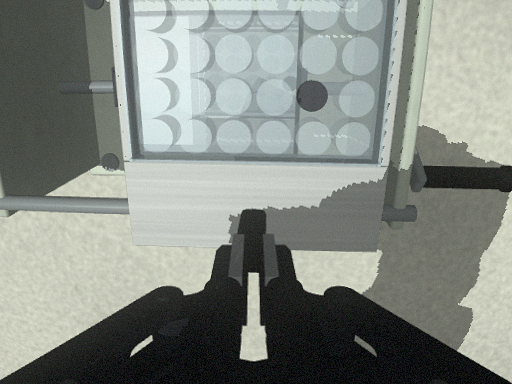

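The fingers closed just short of the grip, on its −x side; the grip's top face starts at (253,209). I'll work out the offset.

```bash
python3 - <<'E'
from h import *
c=dict(np.load('last_wrist.npz')); ex=np.array([np.cos(.295),np.sin(.295)]); s=bot.get_state(); print(s['eef_pos'],(-c['R'].T@c['t']).round(0))
for uv in((253,209),(253,235),(253,272),(312,96)):
  for z in((190,) if uv[0]<300 else (154,)): X=at_z(c,uv,z); print(uv,X.round(1),'ahead of TCP',ex@(X[:2]-s['eef_pos'][:2]))
print(proj(c,[s['eef_pos'],s['eef_pos']+[0,0,25]]).round(0))
p=c['pixels'].astype(int).sum(2); print(p[195:300:5,253].tolist(), p[230,225:285:3].tolist())
E
```

```text
[506.27739096  -8.67993894 165.10068349] [586.   9. 335.]
(253, 209) [527.4  -3.7 190. ] ahead of TCP 21.606237275651132
(253, 235) [514.8  -7.7 190. ] ahead of TCP 8.454023484659343
(253, 272) [495.7 -13.8 190. ] ahead of TCP -11.655448411003745
(312, 96) [581.8 -16.6 154. ] ahead of TCP 69.91421742962069
[[252. 228.]
 [249. 251.]]
[461, 469, 459, 106, 99, 97, 98, 101, 102, 81, 68, 88, 100, 93, 86, 51, 447, 454, 453, 464, 466] [454, 395, 254, 252, 217, 116, 104, 100, 99, 101, 104, 82, 90, 83, 268, 255, 254, 249, 265, 254]
```

Geometry says the grip is squarely between the pads (front face rows 209–237, top face 237–272), although the width reads 5 mm. I'll test with a small 2 cm slide along stand +y.

>>> {"fn": "step_arm", "kwargs": {"plan": [{"x":-0.1,"y":0.3,"z":0,"ax":0,"ay":0,"az":0,"jaw":0.5},{"x":-0.2,"y":0.7,"z":0,"ax":0,"ay":0,"az":0,"jaw":0.5},{"x":-0.4,"y":1.3,"z":0,"ax":0,"ay":0,"az":0,"jaw":0.5},{"x":-0.6,"y":1.9,"z":0,"ax":0,"ay":0,"az":0,"jaw":0.5},{"x":-0.6,"y":1.9,"z":0,"ax":0,"ay":0,"az":0,"jaw":0.5}]}}

```text
time: 5.65
eef_pos: [500.2, 10.9, 165.1]
ee_rot: [0.988, 0.154, -0.001, -0.021]
contact_force: [0.4, 0.3, -0.2]
gripper_width: 0.059
```

```bash
python3 - <<'E'
from h import *
a=dict(np.load('last_scene.npz'))['pixels']; b=cap('scene')['pixels']; c=cap('wrist')
s=lambda p:cv2.convertScaleAbs(cv2.resize(p[150:260,150:290,::-1],None,fx=4,fy=4,interpolation=cv2.INTER_CUBIC),alpha=1.6)
w=cv2.convertScaleAbs(c['pixels'][100:300,190:310,::-1],alpha=2.2,beta=15); w=cv2.resize(w,(240,440),interpolation=cv2.INTER_CUBIC)
cv2.imwrite('pics/m5.png',np.hstack([s(b),w])); print(bot.get_state()['eef_pos'])
E
```

```text
[500.30016691  10.26340871 165.1203723 ]
```

View pics/m5.png

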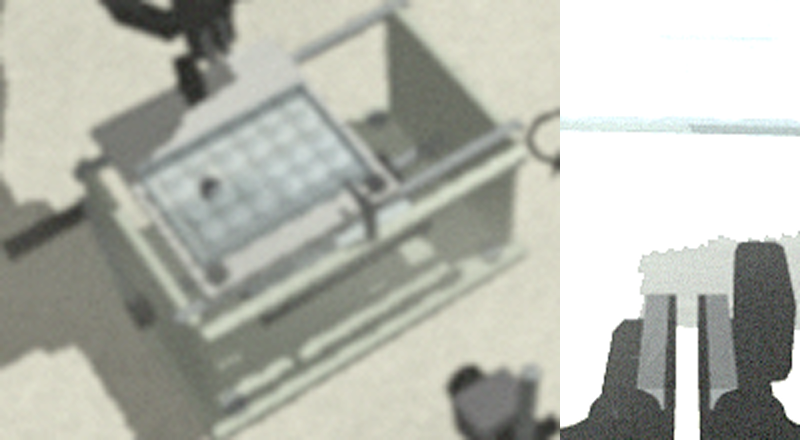

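```bash
python3 - <<'E'
from h import *
from scipy.spatial.transform import Rotation as R
s=bot.get_state(); M=R.from_quat(s['ee_rot']).as_matrix(); e=s['eef_pos']
c=dict(np.load('last_scene.npz')); w=dict(np.load('last_wrist.npz')); print(M.round(3).tolist())
pts=[e,e-25*M[:,2]]+[[505.4,-9.3,z] for z in(156,190)]
print(((proj(c,pts)-150)*4).round(0).tolist()); print(proj(w,pts).round(0).tolist())
print(((proj(w,pts)-[190,100])*[2,2.2]+[560,0]).round(0).tolist())
a=cv2.convertScaleAbs(w['pixels'][190:290,215:325,::-1],alpha=4,beta=-40); cv2.imwrite('pics/m6.png',cv2.resize(a,None,fx=5.5,fy=5.5,interpolation=cv2.INTER_CUBIC))
E
```

```text
[[0.953, 0.303, -0.009], [0.303, -0.952, 0.04], [0.004, -0.041, -0.999]]
[[217.0, 74.0], [212.0, 51.0], [192.0, 95.0], [186.0, 64.0]]
[[252.0, 228.0], [252.0, 251.0], [288.0, 224.0], [292.0, 254.0]]
[[685.0, 282.0], [684.0, 333.0], [757.0, 272.0], [765.0, 338.0]]
```

View pics/m6.png

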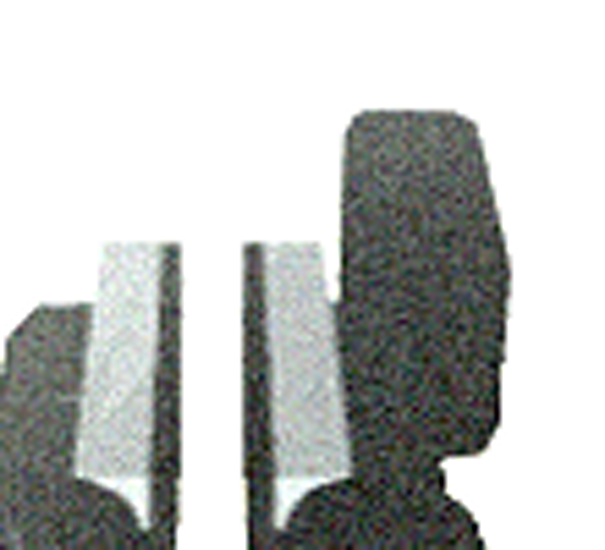

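The front tip edges of the pads appear at row 234. A tip at z = 165 would be at about row 210, and row 234 fits a tip at z ≈ 191. So the fingers seem to pass just over the grip, with the tips about 25 mm above the reported TCP. I'll go back over the grip, open, and descend in small steps while watching the force.

>>> {"fn": "step_arm", "kwargs": {"plan": [{"x":0,"y":0,"z":2,"ax":-2,"ay":0,"az":0,"jaw":0.5},{"x":0,"y":0,"z":4,"ax":-2.3,"ay":0,"az":0,"jaw":5},{"x":0.5,"y":-1.9,"z":4,"ax":-2.3,"ay":0,"az":0,"jaw":5},{"x":0.5,"y":-1.9,"z":4,"ax":-2.3,"ay":0,"az":0,"jaw":5},{"x":0.5,"y":-1.9,"z":4,"ax":-2.3,"ay":0,"az":0,"jaw":5}]}}

```text
time: 6.38
eef_pos: [505.1, -8.4, 204.9]
ee_rot: [0.988, 0.153, -0.005, -0.001]
contact_force: [-0.8, 0.5, 0.4]
gripper_width: 0.59
```

>>> {"fn": "step_arm", "kwargs": {"plan": [{"x":0,"y":0,"z":-2,"ax":0,"ay":0,"az":0,"jaw":5},{"x":0,"y":0,"z":-3.5,"ax":0,"ay":0,"az":0,"jaw":5},{"x":0,"y":0,"z":-4,"ax":0,"ay":0,"az":0,"jaw":5},{"x":0,"y":0,"z":-4.4,"ax":0,"ay":0,"az":0,"jaw":5},{"x":0,"y":0,"z":-4.6,"ax":0,"ay":0,"az":0,"jaw":5}]}}

```text
time: 7.0
eef_pos: [505.2, -8.3, 159.1]
ee_rot: [0.988, 0.153, -0.004, -0.001]
contact_force: [0.1, -0.3, 0.2]
gripper_width: 0.586
```

```bash
python3 - <<'E'
from h import *
from scipy.spatial.transform import Rotation as R
c=cap('wrist'); s=bot.get_state(); M=R.from_quat(s['ee_rot']).as_matrix(); print(s['eef_pos'],s['contact_force'],M[:,2].round(3),s['gripper_width'])
p=c['pixels'].astype(int).sum(2); # finger tip row: scan pads
for u in(200,205,210,295,300,305,310): print(u,[int(v) for v in p[225:265:3,u]])
E
```

```text
[505.1797516   -8.3247446  158.92658639] [-0.32412904 -0.54952995  0.17405538] [-0.009  0.    -1.   ] 0.5898437888709086
200 [470, 467, 459, 458, 451, 473, 455, 466, 478, 477, 479, 479, 512, 503]
205 [274, 272, 434, 252, 262, 328, 411, 314, 251, 443, 467, 468, 468, 475]
210 [283, 269, 268, 279, 268, 288, 272, 272, 270, 459, 478, 464, 450, 460]
295 [263, 259, 258, 275, 264, 265, 271, 261, 253, 261, 453, 480, 476, 455]
300 [276, 262, 262, 248, 270, 265, 260, 260, 251, 256, 452, 467, 451, 463]
305 [271, 249, 264, 251, 272, 271, 273, 270, 259, 270, 488, 479, 467, 480]
310 [259, 274, 263, 263, 138, 98, 88, 79, 49, 67, 101, 88, 83, 78]
```

>>> {"fn": "step_arm", "kwargs": {"plan": [{"x":0,"y":0,"z":-0.2,"ax":0,"ay":0,"az":0,"jaw":3},{"x":0,"y":0,"z":-0.4,"ax":0,"ay":0,"az":0,"jaw":3},{"x":0,"y":0,"z":-0.6,"ax":0,"ay":0,"az":0,"jaw":3},{"x":0,"y":0,"z":-0.8,"ax":0,"ay":0,"az":0,"jaw":3},{"x":0,"y":0,"z":-0.8,"ax":0,"ay":0,"az":0,"jaw":3}]}}

```text
time: 7.68
eef_pos: [505.1, -8.3, 150.8]
ee_rot: [0.988, 0.153, -0.005, -0.001]
contact_force: [0.8, 0.2, -0.2]
gripper_width: 0.354
```

>>> {"fn": "step_arm", "kwargs": {"plan": [{"x":0,"y":0,"z":-0.2,"ax":0,"ay":0,"az":0,"jaw":3},{"x":0,"y":0,"z":-0.4,"ax":0,"ay":0,"az":0,"jaw":3},{"x":0,"y":0,"z":-0.6,"ax":0,"ay":0,"az":0,"jaw":3},{"x":0,"y":0,"z":-0.6,"ax":0,"ay":0,"az":0,"jaw":3},{"x":0,"y":0,"z":-0.6,"ax":0,"ay":0,"az":0,"jaw":3}]}}

```text
time: 8.3
eef_pos: [505.1, -8.3, 144.8]
ee_rot: [0.988, 0.153, -0.005, -0.001]
contact_force: [-0.0, -0.3, 1.0]
gripper_width: 0.349
```

>>> {"fn": "step_arm", "kwargs": {"plan": [{"x":0,"y":0,"z":0,"ax":0,"ay":0,"az":0,"jaw":0.8},{"x":0,"y":0,"z":0,"ax":0,"ay":0,"az":0,"jaw":0.8},{"x":0,"y":0,"z":0,"ax":0,"ay":0,"az":0,"jaw":0.8},{"x":0,"y":0,"z":0,"ax":0,"ay":0,"az":0,"jaw":0.8},{"x":0,"y":0,"z":0,"ax":0,"ay":0,"az":0,"jaw":0.8}]}}

```text
time: 8.93
eef_pos: [505.2, -8.3, 145.1]
ee_rot: [0.988, 0.153, -0.004, -0.001]
contact_force: [-2.7, -0.7, 5.9]
gripper_width: 0.143
```

Now it is gripping: stopped at 12 mm against 8 mm commanded. Slide part of the way, then measure the disc.

>>> {"fn": "step_arm", "kwargs": {"plan": [{"x":-0.29,"y":0.96,"z":0,"ax":0,"ay":0,"az":0,"jaw":0.8},{"x":-0.58,"y":1.91,"z":0,"ax":0,"ay":0,"az":0,"jaw":0.8},{"x":-0.87,"y":2.87,"z":0,"ax":0,"ay":0,"az":0,"jaw":0.8},{"x":-1.16,"y":3.83,"z":0,"ax":0,"ay":0,"az":0,"jaw":0.8},{"x":-1.46,"y":4.79,"z":0,"ax":0,"ay":0,"az":0,"jaw":0.8}]}}

```text
time: 9.55
eef_pos: [490.3, 40.2, 145.1]
ee_rot: [0.988, 0.153, -0.004, -0.001]
contact_force: [0.4, -2.9, 3.0]
gripper_width: 0.149
```

```bash
cat > disc.py <<'E'
from h import *
P=[563.2,48.0,.295]
def find(n,y0):
    c=cap(n); ex=np.array([np.cos(P[2]),np.sin(P[2])]); ey=np.array([-ex[1],ex[0]])
    w=np.r_[P[:2]+ey*y0,154]; u,v=proj(c,w)[0].round().astype(int); h=60 if n=='wrist' else 20
    u0,v0=max(u-h,0),max(v-h,0); g=c['pixels'][v0:v+h,u0:u+h].astype(int).sum(2)
    m=(g<(190 if n=='wrist' else 220)).astype(np.uint8); k,_,st,ce=cv2.connectedComponentsWithStats(m)
    for i in range(1,k):
        if st[i,4]>8:
            X=at_z(c,ce[i]+[u0,v0],154); d=X[:2]-P[:2]; print(n,st[i].tolist(),'stand x,y',(ex@d).round(1),(ey@d).round(1))
if __name__=='__main__':
    import sys
    for n in('wrist','scene'): find(n,float(sys.argv[1]))
    s=bot.get_state(); print(s['eef_pos'],s['contact_force'],s['gripper_width'])
E
python3 disc.py -17
```

```text
wrist [41, 46, 11, 26, 72] stand x,y -0.5 -9.5
scene [0, 30, 10, 10, 65] stand x,y 14.7 -73.8
[490.05252917  41.05706418 145.08742378] [-2.87659798  1.69212654  4.00965057] 0.15205293062727945
```

```bash
sed -i 's/190 if n/240 if n/' disc.py; python3 disc.py -15; python3 - <<'E'
from h import *
c=dict(np.load('last_wrist.npz')); print(proj(c,[[563.2+.291*15.4,48-.957*15.4,154]]))
g=c['pixels']; print(g.astype(int).sum(2)[60:150:6,250:340:6])
E
```

```text
wrist [43, 45, 34, 35, 944] stand x,y -0.9 -15.0
scene [18, 18, 3, 4, 9] stand x,y -3.3 -16.7
scene [0, 30, 10, 10, 61] stand x,y 14.6 -74.4
[490.38148371  39.97838711 145.08058837] [-3.37662034  1.24961353  4.95477276] 0.14419463847967917
[[319.50430228  94.70521208]]
[[434 450 480 483 490 483 490 484 482 388 473 484 463 450 493]
 [428 454 426 483 487 482 479 486 439 416 382 480 458 455 492]
 [453 458 438 452 444 470 422 442 440 436 438 417 408 454 484]
 [442 443 428 428 421 417 367 386 426 417 413 447 442 384 472]
 [409 393 390 483 501 455 444 472 424 423 220 213 195 206 466]
 [441 383 455 457 464 462 447 482 447 198 218 213 207 225 204]
 [468 375 455 467 467 465 458 486 468 181 212 215 203 209 203]
 [462 382 462 454 444 456 457 473 477 144 205 208 208 207 187]
 [405 366 458 456 442 457 456 493 425 443 212 205 195 215 477]
 [408 410 400 459 466 458 471 448 413 411 424 233 287 393 473]
 [405 402 399 394 358 383 390 388 382 392 388 367 384 448 464]
 [405 398 382 387 446 445 364 397 396 377 373 372 391 384 462]
 [361 395 411 453 454 457 448 431 390 374 449 453 449 482 479]
 [447 404 459 460 453 458 461 451 382 405 448 455 442 490 497]
 [477 381 477 471 458 477 460 466 430 456 459 468 461 496 521]]
```

>>> {"fn": "step_arm", "kwargs": {"plan": [{"x":-0.15,"y":0.48,"z":0,"ax":0,"ay":0,"az":0,"jaw":0.8},{"x":-0.3,"y":0.96,"z":0,"ax":0,"ay":0,"az":0,"jaw":0.8},{"x":-0.44,"y":1.44,"z":0,"ax":0,"ay":0,"az":0,"jaw":0.8},{"x":-0.44,"y":1.44,"z":0,"ax":0,"ay":0,"az":0,"jaw":0.8},{"x":-0.44,"y":1.44,"z":0,"ax":0,"ay":0,"az":0,"jaw":0.8}]}}

```text
time: 10.38
eef_pos: [485.9, 54.7, 145.1]
ee_rot: [0.988, 0.153, -0.005, -0.001]
contact_force: [-2.9, 1.2, 3.8]
gripper_width: 0.148
```

```bash
python3 disc.py 0; python3 - <<'E'
from h import *
c=dict(np.load('last_wrist.npz')); t=[563.2+.957*56,48+.291*56,176]; print(proj(c,[t]))
g=c['pixels'].astype(int).sum(2); u,v=proj(c,[t])[0].round().astype(int); print(g[0:60:4,u-30:u+30:3] if v<384 else '')
cv2.imwrite('pics/w7.png',c['pixels'][:,:,::-1])
E
```

```text
wrist [45, 45, 34, 35, 951] stand x,y -0.9 -0.8
scene [0, 30, 10, 10, 62] stand x,y 14.5 -59.1
scene [35, 33, 5, 7, 20] stand x,y 69.9 8.1
[485.93113893  54.503443   145.08846748] [-3.07720451  1.91224089  3.56714791] 0.15192144365584084
[[336.29188753 -58.26317009]]
[[438 434 519 519 505 513 508 512 516 511 502 508 500 505 505 452 373 372
  452 433]
 [317 315 396 407 400 392 400 390 401 397 392 389 393 414 419 403 357 339
  436 431]
 [370 365 446 441 436 440 432 430 417 411 413 399 397 395 391 362 304 319
  354 389]
 [363 378 367 456 454 452 456 466 437 450 484 493 494 488 447 409 411 412
  393 488]
 [379 398 387 371 475 486 453 459 471 452 498 497 506 492 458 413 406 400
  411 387]
 [402 369 355 361 361 362 453 456 459 454 505 489 476 476 464 425 395 401
  399 398]
 [398 405 395 350 368 369 357 377 350 384 476 483 470 474 469 462 421 392
  391 391]
 [454 445 446 455 455 440 400 428 412 385 481 476 471 479 473 473 466 470
  465 402]
 [426 421 418 442 480 480 455 442 458 451 489 491 471 474 463 471 464 469
  474 471]
 [422 422 409 462 492 465 473 449 452 459 483 501 504 487 475 472 477 423
  417 462]
 [402 390 473 472 480 482 487 442 455 462 491 497 502 489 475 426 419 410
  498 497]
 [395 460 466 469 465 480 484 447 455 449 495 490 497 492 454 415 420 434
  484 488]
 [389 469 474 478 470 488 478 441 453 482 498 500 493 471 442 411 419 487
  493 484]
 [384 471 479 483 469 480 486 445 451 490 499 498 505 453 452 408 412 484
  500 481]
 [385 476 462 480 474 477 486 455 448 492 492 488 492 446 440 403 410 485
  482 491]]
```

>>> {"fn": "step_arm", "kwargs": {"plan": [{"x":-0.04,"y":0.13,"z":0,"ax":0,"ay":0,"az":0,"jaw":0.8},{"x":-0.04,"y":0.13,"z":0,"ax":0,"ay":0,"az":0,"jaw":0.8},{"x":-0.04,"y":0.13,"z":0,"ax":0,"ay":0,"az":0,"jaw":0.8},{"x":-0.04,"y":0.13,"z":0,"ax":0,"ay":0,"az":0,"jaw":3},{"x":-0.04,"y":0.13,"z":0,"ax":0,"ay":0,"az":0,"jaw":3}]}}

```text
time: 11.1
eef_pos: [485.6, 56.0, 145.0]
ee_rot: [0.988, 0.153, -0.005, -0.001]
contact_force: [1.3, 0.1, -0.5]
gripper_width: 0.349
```

>>> {"fn": "step_arm", "kwargs": {"plan": [{"x":0,"y":0,"z":0,"ax":0,"ay":0,"az":0,"jaw":3},{"x":0,"y":0,"z":3,"ax":0,"ay":0,"az":0,"jaw":3},{"x":0,"y":0,"z":9,"ax":0,"ay":0,"az":0,"jaw":3},{"x":0,"y":0,"z":13,"ax":3,"ay":-10,"az":0,"jaw":3},{"x":0,"y":0,"z":16,"ax":6,"ay":-20,"az":0,"jaw":3}]}}

```text
time: 11.72
eef_pos: [486.0, 56.1, 307.1]
ee_rot: [0.972, 0.151, 0.179, -0.026]
contact_force: [2.1, -0.4, -0.1]
gripper_width: 0.351
```

>>> {"fn": "step_arm", "kwargs": {"plan": [{"x":0,"y":0,"z":2,"ax":3,"ay":-9,"az":0,"jaw":3},{"x":0,"y":0,"z":2,"ax":4,"ay":-14,"az":0,"jaw":3},{"x":0,"y":0,"z":2,"ax":4,"ay":-14,"az":0,"jaw":3},{"x":0,"y":0,"z":2,"ax":4,"ay":-14,"az":0,"jaw":3},{"x":0,"y":0,"z":2,"ax":4,"ay":-14,"az":0,"jaw":3}]}}

```text
time: 12.35
eef_pos: [486.5, 56.7, 327.0]
ee_rot: [0.941, 0.148, 0.301, -0.042]
contact_force: [0.3, 0.4, -1.0]
gripper_width: 0.353
```

```bash
for i in 1 2; do python3 disc.py 0; done; python3 - <<'E'
from h import *
c=dict(np.load('last_wrist.npz')); f=lambda x,z:np.array([563.2+.957*x,48+.291*x,z]); q=proj(c,[f(56,176),f(0,154),f(187,110)]); print(q.round(1))
g=c['pixels'].astype(int).sum(2); u,v=q[0].round().astype(int)
for r in range(v-16,v+6,2): print(r,g[r,u-14:u+15:1].tolist())
E
```

```text
wrist [59, 0, 9, 5, 14] stand x,y 71.0 -3.7
wrist [82, 0, 38, 12, 194] stand x,y 67.6 -39.4
wrist [98, 9, 22, 4, 31] stand x,y 58.6 -53.7
wrist [0, 13, 91, 5, 258] stand x,y 53.2 14.0
wrist [100, 36, 20, 84, 512] stand x,y -17.4 -50.1
wrist [112, 36, 8, 7, 30] stand x,y 26.0 -63.1
wrist [53, 55, 14, 13, 154] stand x,y -0.7 0.3
wrist [0, 91, 4, 3, 9] stand x,y -35.2 61.8
wrist [92, 90, 5, 3, 11] stand x,y -33.1 -36.3
wrist [46, 92, 9, 2, 18] stand x,y -35.3 10.7
wrist [113, 103, 3, 7, 9] stand x,y -48.7 -56.7
wrist [66, 105, 9, 15, 109] stand x,y -56.3 -9.6
wrist [0, 106, 1, 14, 14] stand x,y -57.1 62.5
wrist [109, 111, 7, 6, 13] stand x,y -56.2 -53.9
wrist [26, 115, 14, 5, 68] stand x,y -61.3 28.7
wrist [85, 116, 13, 4, 45] stand x,y -61.1 -31.3
scene [18, 18, 3, 4, 9] stand x,y -4.0 -0.5
scene [0, 33, 4, 7, 22] stand x,y 14.7 -67.4
scene [35, 33, 5, 7, 19] stand x,y 69.8 8.4
[486.27036873  56.67474571 326.96544141] [-0.27752481 -0.17960212  0.16093689] 0.35367059157955905
wrist [59, 0, 9, 5, 13] stand x,y 70.9 -3.3
wrist [82, 0, 38, 12, 190] stand x,y 67.4 -39.2
wrist [63, 2, 5, 7, 
[... 1915 characters left out ...]
 328, 313, 269, 203, 183, 188, 226, 221, 224, 218, 234, 217, 252, 291, 279, 294, 283, 279, 282, 282]
132 [437, 433, 438, 428, 436, 420, 432, 424, 435, 434, 431, 443, 339, 149, 292, 341, 242, 236, 239, 252, 230, 353, 439, 429, 439, 425, 429, 426, 418]
134 [431, 426, 429, 429, 437, 428, 426, 435, 430, 436, 431, 446, 356, 208, 247, 324, 294, 250, 247, 232, 362, 442, 417, 420, 418, 434, 421, 422, 421]
136 [425, 422, 432, 425, 430, 409, 432, 427, 429, 422, 428, 428, 428, 423, 437, 408, 317, 237, 229, 283, 380, 414, 415, 421, 431, 423, 422, 423, 416]
138 [434, 434, 437, 438, 436, 434, 442, 432, 428, 437, 430, 429, 423, 428, 433, 441, 439, 363, 228, 346, 437, 428, 430, 436, 426, 434, 428, 428, 431]
```

The disc is at +0.3 mm and the pointer tip at about +0.8 mm in the same picture, so they are aligned within a millimetre. Next is the handle: jaws along stand x, wrist camera on the −y side.

```bash
python3 - <<'E'
from h import *
from scipy.spatial.transform import Rotation as R
s=bot.get_state(); r=R.from_quat(s['ee_rot']); a=.295-np.pi/2
x=np.array([np.cos(a),np.sin(a),0]); z=np.array([0,0,-1.]); T=R.from_matrix(np.c_[x,np.cross(z,x),z])
v=np.degrees((T*r.inv()).as_rotvec()); print(v.round(1),np.linalg.norm(v),(np.array([566.2,-127.2,300])-s['eef_pos']).round(1),s['joint_pos'].round(2))
T2=R.from_matrix(np.c_[[np.cos(.295),np.sin(.295),0],np.cross(z,[np.cos(.295),np.sin(.295),0]),z]); print(np.degrees((T2*r.inv()).as_rotvec()).round(1))
E
```

```text
[ 18.8  34.4 -87.8] 96.13248929412646 [  80.  -183.7  -27. ] [ 0.05  0.22 -0.2   2.22 -0.44  0.11 -0.97]
[-9.9 33.9 -0.9]
```

>>> {"fn": "step_arm", "kwargs": {"plan": [{"x":1.5,"y":-3.5,"z":0,"ax":1.9,"ay":3.4,"az":-8.8,"jaw":4},{"x":3,"y":-7,"z":0,"ax":3.8,"ay":6.9,"az":-17.6,"jaw":4},{"x":4.5,"y":-10.5,"z":0,"ax":5.6,"ay":10.3,"az":-26.3,"jaw":4},{"x":6,"y":-14,"z":0,"ax":7.5,"ay":13.8,"az":-35.1,"jaw":4},{"x":7.5,"y":-17.5,"z":0,"ax":9.4,"ay":17.2,"az":-43.9,"jaw":4}]}}

```text
time: 13.18
eef_pos: [561.6, -119.0, 327.2]
ee_rot: [0.955, -0.247, 0.164, -0.022]
contact_force: [-0.9, 1.6, -0.9]
gripper_width: 0.47
```

>>> {"fn": "step_arm", "kwargs": {"plan": [{"x":0.1,"y":-0.2,"z":0,"ax":1.9,"ay":3.4,"az":-8.8,"jaw":4},{"x":0.2,"y":-0.4,"z":-1,"ax":3.8,"ay":6.9,"az":-17.6,"jaw":4},{"x":0.3,"y":-0.6,"z":-2,"ax":5.6,"ay":10.3,"az":-26.3,"jaw":4},{"x":0.4,"y":-0.7,"z":-3,"ax":7.5,"ay":13.8,"az":-35.1,"jaw":4},{"x":0.5,"y":-0.8,"z":-3,"ax":9.4,"ay":17.2,"az":-43.9,"jaw":4}]}}

```text
time: 13.8
eef_pos: [566.6, -126.3, 296.6]
ee_rot: [0.801, -0.599, -0.003, 0.002]
contact_force: [-0.8, -0.2, 0.5]
gripper_width: 0.472
```

```bash
cat > now.py <<'E'
from h import *
from scipy.spatial.transform import Rotation as R
for i in range(3): c=cap('wrist')
s=bot.get_state(); r=R.from_quat(s['ee_rot']); a=.295-np.pi/2
x=np.array([np.cos(a),np.sin(a),0]); z=np.array([0,0,-1.]); T=R.from_matrix(np.c_[x,np.cross(z,x),z])
ex=np.array([np.cos(.295),np.sin(.295),0]); ey=np.array([-ex[1],ex[0],0]); d=s['eef_pos']-[563.2,48,0]
print('eef',s['eef_pos'].round(1),'stand',(ex@d).round(1),(ey@d).round(1),'rotvec to vertical',np.degrees((T*r.inv()).as_rotvec()).round(1),'F',s['contact_force'].round(1),'w',s['gripper_width'].round(3),'t',s['time'],'j',s['joint_pos'].round(2))
E
python3 now.py; python3 - <<'E'
from h import *
c=dict(np.load('last_wrist.npz')); ex=np.array([np.cos(.295),np.sin(.295)]); ey=np.array([-ex[1],ex[0]])
g=c['pixels'].astype(int).sum(2)
for y in(-155,-168,-182):
    line=[np.r_[np.array([563.2,48])+ex*x+ey*y,132.2+0] for x in range(-90,0,1)]
    q=proj(c,line); k=q.round().astype(int); ok=(k[:,0]>=0)&(k[:,0]<512)&(k[:,1]>=0)&(k[:,1]<384)
    print(y,q[40].round(0),[(x,int(g[b,a])) for x,(a,b),o in zip(range(-90,0),k,ok) if o][::2])
cv2.imwrite('pics/w8.png',cv2.convertScaleAbs(c['pixels'][:,:,::-1],alpha=1.3))
E
```

```text
-155 [256. 168.] [(-90, 451), (-88, 449), (-86, 437), (-84, 435), (-82, 445), (-80, 472), (-78, 345), (-76, 506), (-74, 460), (-72, 268), (-70, 215), (-68, 221), (-66, 223), (-64, 205), (-62, 211), (-60, 211), (-58, 211), (-56, 161), (-54, 89), (-52, 93), (-50, 116), (-48, 126), (-46, 94), (-44, 81), (-42, 142), (-40, 201), (-38, 213), (-36, 215), (-34, 212), (-32, 217), (-30, 201), (-28, 203), (-26, 196), (-24, 177), (-22, 166), (-20, 164), (-18, 167), (-16, 174), (-14, 173), (-12, 164), (-10, 186), (-8, 178), (-6, 110), (-4, 116), (-2, 125)]
-168 [256. 156.] [(-90, 456), (-88, 455), (-86, 453), (-84, 466), (-82, 454), (-80, 440), (-78, 260), (-76, 247), (-74, 261), (-72, 257), (-70, 259), (-68, 267), (-66, 258), (-64, 249), (-62, 262), (-60, 268), (-58, 257), (-56, 210), (-54, 93), (-52, 113), (-50, 122), (-48, 117), (-46, 107), (-44, 83), (-42, 133), (-40, 270), (-38, 265), (-36, 264), (-34, 267), (-32, 264), (-30, 255), (-28, 276), (-26, 268), (-24, 244), (-22, 275), (-20, 271), (-18, 268), (-16, 258), (-14, 260), (-12, 270), (-10, 267), (-8, 258), (-6, 268), (-4, 266), (-2, 263)
[... 437 characters left out ...]
, (-20, 254), (-18, 262), (-16, 261), (-14, 259), (-12, 280), (-10, 265), (-8, 263), (-6, 272), (-4, 270), (-2, 265)]Traceback (most recent call last):
  File "now.py", line 7, in <module>
    print('eef',s['eef_pos'].round(1),'stand',(ex@d).round(1),(ey@d).round(1),'rotvec to vertical',np.degrees((T*r.inv()).as_rotvec()).round(1),'F',s['contact_force'].round(1),'w',s['gripper_width'].round(3),'t',s['time'],'j',s['joint_pos'].round(2))
                                                                                                                                                                                    ^^^^^^^^^^^^^^^^^^^^^^^^
AttributeError: 'float' object has no attribute 'round'
```

The handle spans stand x −55.5 to −41.5, centre −48.5, against a prediction of −48. The TCP is above it, so I'll descend around it and close.

>>> {"fn": "step_arm", "kwargs": {"plan": [{"x":0,"y":-0.1,"z":-5,"ax":0,"ay":0,"az":0,"jaw":4},{"x":0,"y":-0.1,"z":-10,"ax":0,"ay":0,"az":0,"jaw":4},{"x":0,"y":-0.1,"z":-15,"ax":0,"ay":0,"az":0,"jaw":4},{"x":0,"y":-0.1,"z":-17,"ax":0,"ay":0,"az":0,"jaw":4},{"x":0,"y":-0.1,"z":-18,"ax":0,"ay":0,"az":0,"jaw":4}]}}

```text
time: 14.58
eef_pos: [566.4, -128.0, 116.2]
ee_rot: [0.804, -0.595, -0.001, 0.002]
contact_force: [0.6, -0.8, 0.6]
gripper_width: 0.467
```

>>> {"fn": "step_arm", "kwargs": {"plan": [{"x":0,"y":0,"z":-1,"ax":0,"ay":0,"az":0,"jaw":4},{"x":0,"y":0,"z":-2,"ax":0,"ay":0,"az":0,"jaw":4},{"x":0,"y":0,"z":-2.4,"ax":0,"ay":0,"az":0,"jaw":4},{"x":0,"y":0,"z":-2.4,"ax":0,"ay":0,"az":0,"jaw":4},{"x":0,"y":0,"z":-2.4,"ax":0,"ay":0,"az":0,"jaw":2.5}]}}

```text
time: 15.2
eef_pos: [566.6, -128.1, 92.5]
ee_rot: [0.804, -0.595, -0.0, 0.002]
contact_force: [0.5, -0.3, 0.2]
gripper_width: 0.297
```

```bash
sed -i "s/s\['gripper_width'\].round(3)/round(float(s['gripper_width']),3)/" now.py; python3 now.py
```

```text
eef [ 566.5 -128.    92.4] stand -48.0 -169.4 rotvec to vertical [ 0.1 -0.2 -0. ] F [-0.8  0.1 -1. ] w 0.295 t 15.35 j [-0.1   0.94  0.56  1.6  -0.64  0.8  -2.11]
```

>>> {"fn": "step_arm", "kwargs": {"plan": [{"x":0,"y":0,"z":0,"ax":0,"ay":0,"az":0,"jaw":0.5},{"x":0,"y":0,"z":0,"ax":0,"ay":0,"az":0,"jaw":0.5},{"x":0,"y":0,"z":0,"ax":0,"ay":0,"az":0,"jaw":0.5},{"x":0,"y":0,"z":0,"ax":0,"ay":0,"az":0,"jaw":0.5},{"x":0,"y":0,"z":0,"ax":0,"ay":0,"az":0,"jaw":0.5}]}}

```text
time: 15.98
eef_pos: [566.4, -128.1, 92.6]
ee_rot: [0.804, -0.595, -0.0, 0.002]
contact_force: [-3.9, -0.0, 5.6]
gripper_width: 0.136
```

```bash
python3 now.py; python3 - <<'E'
from h import *
c=dict(np.load('last_wrist.npz'));cv2.imwrite('pics/w9.png',cv2.convertScaleAbs(c['pixels'][:,:,::-1],alpha=1.6))
E
```

```text
eef [ 566.4 -128.1   92.6] stand -48.2 -169.5 rotvec to vertical [ 0.1 -0.2 -0. ] F [-4.   0.   6.7] w 0.142 t 16.125 j [-0.1   0.94  0.56  1.6  -0.64  0.8  -2.11]
```

View pics/w9.png

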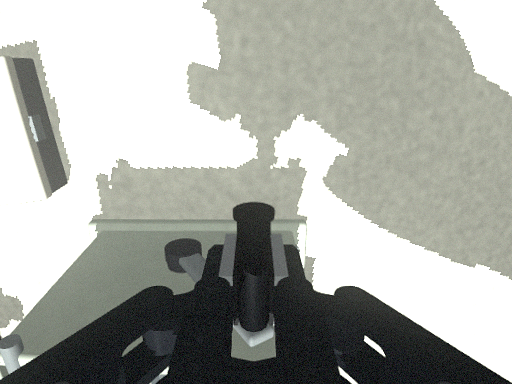

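The view shows the black handle (253,215–325) squarely between the pads, width stopped at 12 mm. Now compute the arc about the hinge line, turning the tool with the lever.

```bash
cat > arc.py <<'E'
import numpy as np,sys
a,b=map(float,sys.argv[1:3]); f=lambda t:np.array([-48.2*np.cos(t)+30.6*np.sin(t),48.2*np.sin(t)+30.6*np.cos(t)])
for t in np.linspace(a,b,6)[1:]:
    d=f(t)-f(a); g=np.degrees(t-a); print('t',round(t,3),'x',(d[0]*.957/10).round(2),'y',(d[0]*.291/10).round(2),'z',(d[1]/10).round(2),'ax',(-.291*g).round(2),'ay',(.957*g).round(2))
E
python3 arc.py 0 .33; python3 arc.py .33 .66
```

```text
t 0.066 x 0.2 y 0.06 z 0.31 ax -1.1 ay 3.62
t 0.132 x 0.43 y 0.13 z 0.61 ax -2.2 ay 7.24
t 0.198 x 0.67 y 0.2 z 0.89 ax -3.3 ay 10.86
t 0.264 x 0.92 y 0.28 z 1.15 ax -4.4 ay 14.48
t 0.33 x 1.2 y 0.36 z 1.4 ax -5.5 ay 18.09
t 0.396 x 0.29 y 0.09 z 0.23 ax -1.1 ay 3.62
t 0.462 x 0.59 y 0.18 z 0.43 ax -2.2 ay 7.24
t 0.528 x 0.91 y 0.28 z 0.61 ax -3.3 ay 10.86
t 0.594 x 1.23 y 0.37 z 0.78 ax -4.4 ay 14.48
t 0.66 x 1.57 y 0.48 z 0.92 ax -5.5 ay 18.09
```

>>> {"fn": "step_arm", "kwargs": {"plan": [{"x":0.2,"y":0.06,"z":0.31,"ax":-1.1,"ay":3.6,"az":0,"jaw":0.5},{"x":0.43,"y":0.13,"z":0.61,"ax":-2.2,"ay":7.2,"az":0,"jaw":0.5},{"x":0.67,"y":0.2,"z":0.89,"ax":-3.3,"ay":10.9,"az":0,"jaw":0.5},{"x":0.92,"y":0.28,"z":1.15,"ax":-4.4,"ay":14.5,"az":0,"jaw":0.5},{"x":1.2,"y":0.36,"z":1.4,"ax":-5.5,"ay":18.1,"az":0,"jaw":0.5}]}}

```text
time: 16.75
eef_pos: [578.5, -124.3, 106.4]
ee_rot: [0.792, -0.587, -0.099, 0.135]
contact_force: [0.4, -0.6, -9.9]
gripper_width: 0.136
```

```bash
python3 now.py
```

```text
eef [ 578.6 -124.4  106.2] stand -35.4 -169.4 rotvec to vertical [  5.6 -18.3  -0.1] F [-0.4 -0.1  0.6] w 0.142 t 16.9 j [-0.15  1.12  0.7   1.13 -0.45  1.35 -2.38]
```

>>> {"fn": "step_arm", "kwargs": {"plan": [{"x":0.15,"y":0.04,"z":0.12,"ax":-0.6,"ay":1.8,"az":0,"jaw":0.5},{"x":0.29,"y":0.09,"z":0.23,"ax":-1.1,"ay":3.6,"az":0,"jaw":0.5},{"x":0.44,"y":0.13,"z":0.33,"ax":-1.6,"ay":5.4,"az":0,"jaw":0.5},{"x":0.59,"y":0.18,"z":0.43,"ax":-2.2,"ay":7.2,"az":0,"jaw":0.5},{"x":0.75,"y":0.23,"z":0.52,"ax":-2.7,"ay":9,"az":0,"jaw":0.5}]}}

```text
time: 17.52
eef_pos: [586.0, -122.0, 111.2]
ee_rot: [0.779, -0.576, -0.147, 0.199]
contact_force: [-2.3, -1.1, -2.2]
gripper_width: 0.14
```

```bash
python3 now.py;  python3 arc.py .5 .66
```

```text
eef [ 586.  -122.   111.1] stand -27.6 -169.3 rotvec to vertical [  8.3 -27.4  -0.1] F [-1.4  0.2  0.8] w 0.134 t 17.675 j [-0.13  1.24  0.72  0.84 -0.4   1.64 -2.47]
t 0.532 x 0.15 y 0.05 z 0.09 ax -0.53 ay 1.75
t 0.564 x 0.31 y 0.09 z 0.17 ax -1.07 ay 3.51
t 0.596 x 0.47 y 0.14 z 0.24 ax -1.6 ay 5.26
t 0.628 x 0.63 y 0.19 z 0.31 ax -2.13 ay 7.02
t 0.66 x 0.8 y 0.24 z 0.38 ax -2.67 ay 8.77
```

>>> {"fn": "step_arm", "kwargs": {"plan": [{"x":0.15,"y":0.05,"z":0.09,"ax":-0.5,"ay":1.8,"az":0,"jaw":0.5},{"x":0.31,"y":0.09,"z":0.17,"ax":-1.1,"ay":3.5,"az":0,"jaw":0.5},{"x":0.47,"y":0.14,"z":0.24,"ax":-1.6,"ay":5.3,"az":0,"jaw":0.5},{"x":0.63,"y":0.19,"z":0.31,"ax":-2.1,"ay":7,"az":0,"jaw":0.5},{"x":0.8,"y":0.24,"z":0.38,"ax":-2.7,"ay":8.8,"az":0,"jaw":0.5}]}}

```text
time: 18.3
eef_pos: [594.0, -119.5, 114.7]
ee_rot: [0.761, -0.563, -0.193, 0.261]
contact_force: [-1.9, -0.8, -3.2]
gripper_width: 0.139
```

```bash
python3 now.py; python3 disc.py 0 | grep -E "scene|x,y -?[0-4]\.. "; python3 - <<'E'
from h import *
# handle in scene/top/wrist: predicted end position for t hypotheses, dark tests
ex=np.array([np.cos(.295),np.sin(.295)]); ey=np.array([-ex[1],ex[0]])
for n in('top','wrist'):
    c=cap(n); g=c['pixels'].astype(int).sum(2)
    for t in(.56,.61,.66,.71,.76):
        x,z=85*np.sin(t-.6),62+85*np.cos(t-.6); q=proj(c,[np.r_[np.array([563.2,48])+ex*x+ey*y,z] for y in(-150,-187,-196)]).round(1); print(n,t,q.tolist())
    k=q[1].round().astype(int)
    if n=='wrist':
        for r in range(k[1]-15,k[1]+20,3): print(r,g[r,max(k[0]-60,0):k[0]+60:3].tolist())
    cv2.imwrite('pics/%s9.png'%n,c['pixels'][:,:,::-1])
E
```

```text
eef [ 593.9 -119.6  114.6] stand -19.3 -169.3 rotvec to vertical [ 11.  -36.2  -0.1] F [-2.7  1.1  1.6] w 0.137 t 18.45 j [-0.06  1.39  0.71  0.42 -0.37  2.   -2.58]
top 0.56 [[338.4, 198.3], [350.8, 195.9], [353.8, 195.3]]
top 0.61 [[338.0, 196.9], [350.4, 194.5], [353.4, 193.9]]
top 0.66 [[337.7, 195.5], [350.1, 193.1], [353.1, 192.5]]
top 0.71 [[337.3, 194.1], [349.7, 191.8], [352.7, 191.2]]
top 0.76 [[337.0, 192.8], [349.3, 190.4], [352.3, 189.8]]
wrist 0.56 [[270.1, 296.1], [271.7, 224.6], [272.2, 205.3]]
wrist 0.61 [[263.2, 299.6], [264.2, 227.3], [264.5, 207.7]]
wrist 0.66 [[255.8, 303.0], [256.2, 229.9], [256.3, 210.0]]
wrist 0.71 [[247.9, 306.3], [247.6, 232.3], [247.5, 212.2]]
wrist 0.76 [[239.5, 309.3], [238.4, 234.6], [238.1, 214.3]]
220 [299, 302, 329, 329, 339, 336, 328, 331, 341, 329, 310, 283, 281, 294, 284, 300, 284, 286, 284, 148, 100, 78, 70, 99, 70, 77, 93, 96, 101, 100, 93, 187, 340, 349, 345, 344, 346, 329, 336, 331]
223 [335, 338, 328, 331, 333, 337, 326, 301, 281, 283, 292, 284, 282, 285, 270, 291, 284, 280, 283, 296, 79, 81, 91, 94, 87, 102, 92, 76, 97, 76, 8
[... 1272 characters left out ...]
9, 281, 211, 198, 196, 198, 214, 228, 227, 191, 85, 83, 90, 58, 86, 80, 76, 80, 74, 63, 66, 165, 217, 216, 218, 203, 189, 200, 209, 308]
247 [132, 122, 122, 102, 131, 123, 120, 119, 243, 270, 267, 199, 74, 87, 100, 160, 225, 215, 230, 167, 64, 89, 85, 61, 67, 93, 61, 86, 70, 73, 78, 146, 228, 224, 227, 181, 93, 87, 101, 195]
250 [109, 128, 131, 107, 113, 113, 114, 130, 221, 264, 187, 78, 103, 94, 81, 200, 226, 223, 214, 137, 82, 84, 67, 59, 88, 47, 83, 66, 63, 76, 78, 100, 228, 229, 228, 219, 107, 102, 81, 88]
253 [106, 120, 117, 111, 109, 122, 221, 180, 199, 278, 76, 106, 79, 72, 85, 227, 226, 212, 213, 74, 75, 50, 69, 50, 65, 66, 62, 95, 82, 54, 89, 93, 229, 220, 230, 232, 89, 82, 96, 102]
```

The tool has turned 0.660 rad with the lever. The handle's pixel centre, about u = 254, gives t ≈ 0.67, which agrees. I'll check it is steady, then hand in.

>>> {"fn": "step_arm", "kwargs": {"plan": [{"x":0,"y":0,"z":0,"ax":0,"ay":0,"az":0,"jaw":0.5},{"x":0,"y":0,"z":0,"ax":0,"ay":0,"az":0,"jaw":0.5},{"x":0,"y":0,"z":0,"ax":0,"ay":0,"az":0,"jaw":0.5},{"x":0,"y":0,"z":0,"ax":0,"ay":0,"az":0,"jaw":0.5},{"x":0,"y":0,"z":0,"ax":0,"ay":0,"az":0,"jaw":0.5}]}}

```text
time: 19.23
eef_pos: [593.9, -119.6, 114.7]
ee_rot: [0.761, -0.563, -0.193, 0.26]
contact_force: [-2.8, -0.3, -1.3]
gripper_width: 0.138
```

```bash
python3 now.py; python3 -c "
from h import *
print(bot.get_state()['joint_velocities'].round(3)); print(bot.hand_in())"
```

```text
eef [ 593.9 -119.5  114.6] stand -19.3 -169.2 rotvec to vertical [ 11.  -36.2  -0.1] F [-1.4  0.8 -0.9] w 0.14 t 19.375 j [-0.06  1.39  0.71  0.42 -0.37  2.   -2.58]
[-0.001  0.001  0.002 -0.     0.    -0.002 -0.   ]
the job is handed in; nothing more can be done
None
```

I slid the carriage until the disc lined up with the pointer, then took the lever handle, tilted the mirror to about 0.66 rad and handed in at 19.4 s still holding it steady.

- **Disc alignment:** after I let go of the grip, the disc measured at stand y = +0.3 mm and the pointer tip at about +0.8 mm in the same wrist picture. I could not see the disc again after the tilt because the arm blocked the scene camera, but nothing touched the carriage in between.
- **Mirror angle:** the target came from the smallest camera's lens, which I put at x ≈ 187, z ≈ 110 mm in the stand, good to about ±0.01 rad. The tool turned 0.660 rad with the lever, and the handle's place in the wrist picture gave about 0.67. I did not see the disc's reflection itself.
- **Hold:** the arm was still and the outside force was about 3 N. The gripper stayed shut on the handle, reading 12 mm on the 14 mm rod.

**What went wrong or disagreed:**
- **First grasp of the carriage grip:** it closed on nothing. The fingertips appear to sit about 25 mm above where the reported tool point says, so I regripped 20 mm lower. The disc had not moved.
- **Joint 6:** it ended at 2.00 rad, close to its 2.02 limit but inside it.

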